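Cover the ultrasonic cleaner

TASK

Tidy up the ultrasonic cleaner: lift the orange brush off the top of its tank and leave it lying inside the blue tool tray, then take the steel lid from its sloping rest and put it on the tank, fully seated in the mouth and level. Set the lid down rather than dropping it, and leave the bottle, circuit board and multimeter where they are.

Things in the scene. Friction and masses are not known exactly. Their poses are not given: they have to be found in the camera images.
- cleaner: Bench ultrasonic cleaner, fixed: white box 180 (x) by 170 (y) mm, deck 115 mm high, with a round open steel tank in its middle. The rim stands 10 mm above the deck (125 mm above the bench), 120 mm inner and 130 mm outer diameter; the tank floor is 100 mm below the rim. Origin: centre of its underside; z up.
- tank_rim (a point): Centre of the tank's mouth, level with the top of the rim, 125 mm above the bench. z up.
- lid: Loose round steel lid, about 140 g: flange disc 144 mm across, 4 mm thick; under it a plug 112 mm across (chamfered to 106), 8 mm deep, that drops into the tank's mouth with 4 mm play all round. Origin: centre of the flange's underside, the seating face; it meets tank_rim when seated. z: out of its top. At the start its z leans 26 degrees from vertical to the rest's -x; lid x points up the slope.
- lid_grip (a point): Middle of the black grip bar on top of the lid, 19 mm from the lid's origin along its z. The bar is 40 mm long (lid x), 18 mm wide (lid y) and stands 30 mm out of the flange. Same axes as the lid.
- lid_rest: Fixed grey sheet-metal rest, base 150 by 150 mm, with a plate 150 mm wide sloping at 26 degrees: low edge (85 mm high) at -x, high edge (155 mm) at +x, middle 120 mm high above the origin. Two rubber pins 8 mm thick, 17 mm proud of the slope, stop the lid sliding down; lift it off along its own z or straight up. Origin: centre of the underside; z up.
- brush: Loose cleaning brush, 170 mm long (x), 16 mm wide (y), 14 mm high, flat underneath, 50 g, orange handle at -x, grey ferrule and rigid black head at +x. It starts lying level across the tank's rim, roughly through the middle of the mouth. Origin: middle of its length, on the underside; near its centre of mass; a good place to grip, across y.
- brush_tip (a point): Black end of the brush, 85 mm from its origin along +x, 7 mm above its underside.
- brush_butt (a point): Orange end of the brush, 85 mm from its origin along -x, 7 mm above its underside.
- tray: Fixed blue open tool tray, outside 230 (x) by 130 (y) mm, 28 mm high, walls and floor 5 mm thick. Origin: centre of its underside; z up. The tray is on one side of the cleaner and the lid rest on the other; which is which changes.
- bottle: Bystander: amber bottle with black cap, 44 mm diameter, 105 mm high, standing. Origin: centre of its underside.
- board: Bystander: green circuit board 90 by 70 mm, with parts up to 26 mm high. Origin: centre of its underside.
- multimeter: Bystander: red multimeter lying flat, 85 by 175 mm, about 44 mm high. Origin: centre of its underside.
There are look-alikes about, which are no part of the job. Several things have the shape of the lid; the one meant has the colours described above. Of the things shaped like the brush, the orange one is meant.

How it is judged:
By the outcome, as a careful person would: the job done as asked, in the order asked, and still so for the second after the job is handed in, with the robot touching nothing.
It also fails if it takes over 64 s, if anything falls off the work surface, if the arm or the gripper's body presses on something with over 40 N, if the wrist force passes 120 N, or if a joint passes its speed limit or range.

ROBOT

A 6-joint arm with a two-finger parallel gripper is mounted at the origin on the work surface. World frame = base frame: x ahead of the robot, y to its left, z up, the work surface at z = 0. Lengths are in m, angles in rad, forces in N, time in s.
With the tool pointing down it reaches from about 0.275 to 0.875 m from the base axis. Payload 12.5 kg.
Tool frame: the origin (TCP) lies midway between the tips of the shut fingers; the grasp point (between the pads) lies 19 mm behind it; z points along the fingers, y is the line along which they close (so a half turn about z gives the same grasp; the last joint's range is limited). The gripper opens to 85 mm and grips with 20 to 120 N. Pads are 22 mm wide; open, the fingers measure 114 mm over their backs; the gripper's body (76 mm by 85 mm) begins 54 mm behind the grasp point. The pads swing forward as they close: fully open they stand 13 mm farther back than shut.
Start: joints at [1.123, 0.351, 1.652, -0, 1.139, -0.085], TCP at [0.195, 0.514, 0.231] pointing down, gripper open.
Joint ranges: [-2.75, 2.75], [-0.79, 2.1], [0.01, 2.65], [-1.57, 4.71], [0.07, 3.14], [-2.87, 2.87]. Speed limits (rad/s): [2.22, 2.22, 2.79, 3.14, 3.14, 3.14].

INTERFACE

Orientations are given as a unit quaternion [w, x, y, z].
In Python, from bench import r gives the robot as it stands.
- The arm moves only by the tool drive_tool, never from a script. Its argument "targets" is a list of rows, each a list of 3 entries, a list of its own where there are three numbers: the closure in counts, from 0 (fully open) to 255 (shut), then the shift along the world's x, y, z in m, then the turn, a rotation vector about the world's x, y, z in degrees. In form: [[fingers, [dx, dy, dz], [wx, wy, wz]], ...]. A call has 1 to 5 rows; each row is the pose to reach, as a shift and turn from the pose commanded when the call began; what a row does not reach only later rows make up. A row lasts 1/10 s, in which the tool goes at most 50 mm and 8.59 degrees, less where a joint would pass 70% of its speed; a pose out of reach is approached as far as the arm can. A call with a gripper value outside its range is refused whole. The fingers move at their own pace and stop on an object; "grip_force" is the grip in N (left out, the last holds). Time passes only in rows, so rows that repeat a pose let the fingers close. It gives the time, the measured TCP pose, the force, the opening and the grip force at its end, in the units of the state.
- r.read_state(): the state, without advancing time (a new reading comes with each control period).
- r.snapshot(name): name is "scene" or "top" or "wrist"; returns the picture (420x560x3 uint8, blue, green, red); there is no depth.
- r.get_calibration(name): a dict with "fx", "fy", "cx", "cy" (pixels), "origin" and "orientation" of the camera in the world. Camera axes: x right, y down, z forward; pixel columns grow to the right and rows downward; lengths in m; the calibration is good to about 2 mm. The wrist camera is an equidistant fisheye: a pixel r from the principal point sees the ray r / f radians off the axis. A picture is of the moment at which its call begins: read the wrist's pose just before it. get_calibration takes no time and is no camera call; for the wrist camera it gives the pose at the moment of the call.
- r.job_done(): hands the job in; it is judged then, once.
Trained networks look in the newest picture that a camera, given by its name, has taken for a name from the list of things; names that differ only in an ending like _2 or _b are one class to them, and where a whole thing is asked for, a point or a joint stands for the part that bears it (a point fixed in the world has none). Each returns a list of dicts, best first, with "conf" (0 to 1); they miss things now and then, are a little off and sometimes report something else, mostly with a low value. They report only what shows in the picture. A call takes as long as a camera call. They do not tell look-alikes from the thing itself.
- r.spot_in(camera, label): "rect" ([left, top, right, bottom] in pixels, round what is visible of it).
- r.masks_of(camera, label): "mask" (420x560 bool, what is visible of it) and "rect" ([left, top, right, bottom] in pixels, round what is visible of it).
The state is a dict: "time_s": time; "joints": joint angles; "qvel": joint speeds; "effort": joint torques, N m; "position": TCP position; "tcp_rot": TCP orientation; "ft_force": force on the tool from outside, world axes, zero at the start; "wrist_torque": the same for the moment, N m; "opening": finger opening in m; "gripper_force": force on a finger pad.
Only numpy, scipy, OpenCV 4.12 (cv2) and the standard library are available. Lean on these libraries where they do the work, as an engineer would, in place of code of your own. Each camera call takes 0.05 s, during which the arm holds its last target. There are 200 camera calls.

## Working session

There is one attempt and no reset: what is moved stays moved. The work goes in short steps, Python scripts to look and compute and a tool call to move; the robot and the scene stay as the last step left them, time stands still between calls to the robot, and variables do not carry over. Pictures are saved under pics/ and viewed, at most 10 in all, crops included, and the job is handed in when it is done.

Besides the shell and the picture viewer there is one more tool, called after "Emit:" by a JSON object that holds its "op" and its "data". drive_tool: Moves the arm, as the interface text tells. Its arguments: {"type":"object","properties":{"targets":{"type":"array","items":{"type":"array"}},"grip_force":{"type":"number"}},"required":["targets"]}

```bash
mkdir -p pics; cat > h.py <<'E'
import numpy as np, cv2
from scipy.spatial.transform import Rotation as R
from bench import r
def cal(n):
    c=r.get_calibration(n); q=np.array(c["orientation"],float)
    M=R.from_quat(q[[1,2,3,0]]).as_matrix() if q.size==4 else q
    return c,M,np.array(c["origin"])
def ray(n,uv,cm=None):
    c,M,o=cm or cal(n); x=(uv[0]-c["cx"])/c["fx"]; y=(uv[1]-c["cy"])/c["fy"]
    if n=="wrist":
        t=np.hypot(x,y); s=np.sin(t)/t if t>1e-9 else 1; d=np.array([x*s,y*s,np.cos(t)])
    else: d=np.array([x,y,1.])
    return o,M@d
def atz(n,uv,z,cm=None):
    o,d=ray(n,uv,cm); return o+d*(z-o[2])/d[2]
def proj(n,p,cm=None):
    c,M,o=cm or cal(n); d=M.T@(np.array(p)-o)
    if n=="wrist":
        t=np.arctan2(np.hypot(d[0],d[1]),d[2]); k=t/max(np.hypot(d[0],d[1]),1e-9); x,y=d[0]*k,d[1]*k
    else: x,y=d[0]/d[2],d[1]/d[2]
    return np.array([c["cx"]+c["fx"]*x,c["cy"]+c["fy"]*y])
E
python3 - <<'E'
from h import *
for n in ["scene","top"]:
    im=r.snapshot(n); cv2.imwrite(f"pics/{n}1.png",im)
    print(n,r.get_calibration(n))
    for l in ["cleaner","lid","lid_rest","brush","tray","bottle","board","multimeter"]:
        print(l,[(np.round(d["rect"]).tolist(),round(d["conf"],2)) for d in r.spot_in(n,l)])
E
```

```text
scene {'fx': 415.3497911535734, 'fy': 415.3497911535734, 'cx': 284.84097927542126, 'cy': 221.237842010092, 'origin': array([ 1.09909446, -0.54340552,  0.86356435]), 'orientation': array([-0.3604964 ,  0.85280097,  0.35016994, -0.14196429])}
cleaner [([243.0, 185.0, 336.0, 279.0], 0.94)]
lid [([167.0, 233.0, 216.0, 268.0], 0.59), ([138.0, 269.0, 206.0, 309.0], 0.58), ([290.0, 164.0, 376.0, 218.0], 0.46), ([279.0, 185.0, 302.0, 234.0], 0.26)]
lid_rest [([132.0, 265.0, 229.0, 359.0], 0.85), ([294.0, 166.0, 374.0, 220.0], 0.65)]
brush [([392.0, 200.0, 424.0, 236.0], 0.82), ([276.0, 185.0, 304.0, 231.0], 0.55)]
tray [([291.0, 166.0, 375.0, 218.0], 0.91)]
bottle [([368.0, 236.0, 390.0, 271.0], 0.83)]
board [([281.0, 188.0, 302.0, 233.0], 0.73), ([250.0, 332.0, 303.0, 380.0], 0.62)]
multimeter [([303.0, 266.0, 368.0, 335.0], 0.85)]
top {'fx': 397.74865777090633, 'fy': 397.74865777090633, 'cx': 276.0383535405244, 'cy': 206.30951560433638, 'origin': array([0.44343211, 0.01617923, 1.02392486]), 'orientation': array([ 0.05284757, -0.69562171,  0.71381443, -0.06153477])}
cleaner [([218.0, 183.0, 300.0, 274.0], 0.75)]
lid [([323.0, 263.0, 378.0, 324.0], 0.89), ([382.0, 189.0, 450.0, 252.0], 0.57)]
lid_rest [([370.0, 182.0, 457.0, 258.0], 0.72)]
brush [([121.0, 133.0, 163.0, 190.0], 0.62), ([240.0, 192.0, 282.0, 258.0], 0.56)]
tray [([132.0, 205.0, 190.0, 302.0], 0.86)]
bottle [([206.0, 132.0, 226.0, 155.0], 0.71)]
board [([349.0, 128.0, 375.0, 164.0], 0.85)]
multimeter [([250.0, 122.0, 320.0, 163.0], 0.82)]
```

View pics/top1.png

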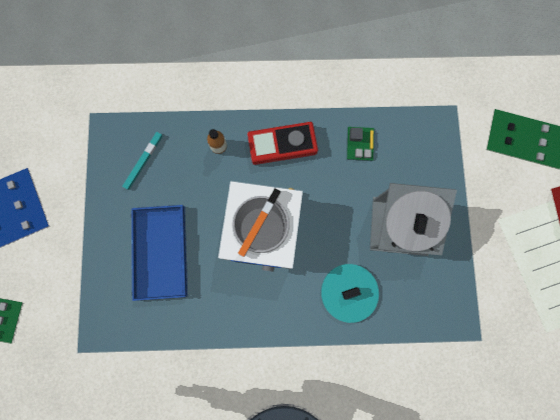

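View pics/scene1.png

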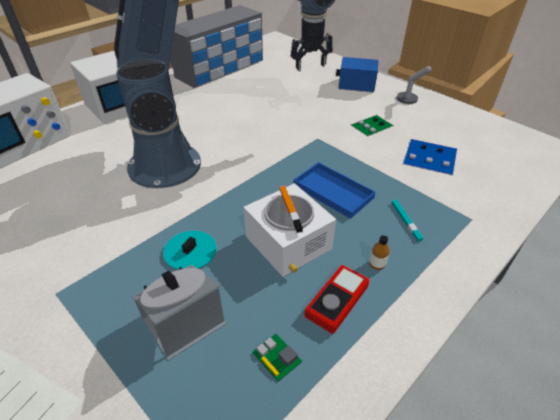

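The top view shows the tray on the left (160,252), the cleaner in the middle (262,225) with the orange brush across it, and the rest with the steel lid on the right (418,220). The look-alikes are a teal lid (350,293) and a teal brush (143,160).

```bash
python3 - <<'E'
from h import *
t=cv2.imread("pics/top1.png"); s=cv2.imread("pics/scene1.png")
a=cv2.resize(t[165:275,355:470],None,fx=4,fy=4,interpolation=3); b=cv2.resize(s[255:365,125:235],None,fx=4,fy=4,interpolation=3)
h=max(a.shape[0],b.shape[0]); cv2.imwrite("pics/c1.png",cv2.resize(np.hstack([a[:440],b[:440]]),(780,375)))
for l in ["cleaner","lid","brush","tray","lid_rest"]:
    for n in ["top","scene"]:
        for d in r.masks_of(n,l):
            m=d["mask"].astype(np.uint8); ys,xs=np.nonzero(m)
            if len(xs)<20: continue
            col=(t if n=="top" else s)[m>0].mean(0)
            print(n,l,round(d["conf"],2),"c",xs.mean().round(1),ys.mean().round(1),"rect",cv2.minAreaRect(np.c_[xs,ys].astype(np.float32)),col.round())
cm=cal("top")
# brush by colour
hsv=cv2.cvtColor(t,cv2.COLOR_BGR2HSV)
m=cv2.inRange(hsv,(5,150,120),(20,255,255)); m[:, :225]=0; m[:,300:]=0; m[:180]=0
ys,xs=np.nonzero(m); (vx,vy,x0,y0)=cv2.fitLine(np.c_[xs,ys].astype(np.float32),2,0,.01,.01).ravel()
print("orange",xs.min(),xs.max(),ys.min(),ys.max(),(vx,vy,x0,y0))
for p in [(240,255),(278,192),(x0,y0),(x0+20*vx,y0+20*vy)]: print(p,atz("top",p,.139,cm).round(4))
# tray corners outer at z=.028
m=cv2.inRange(hsv,(105,120,40),(125,255,255)); m[:, :125]=0; m[:,200:]=0;m[:195]=0;m[310:]=0
ys,xs=np.nonzero(m)
bx=cv2.boxPoints(cv2.minAreaRect(np.c_[xs,ys].astype(np.float32)))
for p in bx: print("tray",p,atz("top",p,.028,cm).round(4))
E
```

```text
top cleaner 0.64 c 261.1 226.1 rect ((260.2568054199219, 226.54185485839844), (74.67204284667969, 83.2217788696289), 7.471559047698975) [172. 169. 166.]
scene cleaner 0.83 c 288.9 230.0 rect ((289.9335632324219, 227.098876953125), (81.4222412109375, 84.30081176757812), 57.84770584106445) [151. 148. 148.]
top lid 0.84 c 350.1 293.1 rect ((350.5, 293.0), (58.0, 55.0), 90.0) [146. 145.  52.]
top lid 0.6 c 418.2 220.7 rect ((418.5, 220.5), (59.0, 63.0), 90.0) [144. 141. 138.]
scene lid 0.97 c 171.7 287.9 rect ((171.40003967285156, 286.800048828125), (33.09380340576172, 69.76531982421875), 63.43495178222656) [137. 132. 132.]
scene lid 0.82 c 189.4 249.8 rect ((189.0, 249.5), (37.0, 52.0), 90.0) [145. 143.   5.]
scene lid 0.52 c 335.8 298.9 rect ((335.9295654296875, 298.31585693359375), (38.078857421875, 67.60359191894531), 36.32682418823242) [ 62.  64. 123.]
scene lid 0.2 c 276.6 356.5 rect ((276.7899169921875, 356.36187744140625), (41.72626876831055, 32.728214263916016), 48.57633590698242) [ 68. 105.  57.]
top brush 0.6 c 259.7 221.6 rect ((259.5, 222.5), (8.220295906066895, 74.780746459
[... 789 characters left out ...]
[114. 111. 103.]
scene lid_rest 0.71 c 184.1 318.6 rect ((182.95587158203125, 306.42645263671875), (76.83136749267578, 83.17681884765625), 59.03623962402344) [96. 91. 86.]
orange 239 267 211 255 (np.float32(0.4922923), np.float32(-0.87042993), np.float32(252.54907), np.float32(233.15952))
(240, 255) [0.4809 0.0858 0.139 ]
(278, 192) [ 0.6206 -0.002   0.139 ]
(np.float32(252.54907), np.float32(233.15952)) [0.5286 0.0573 0.139 ]
(np.float32(262.39493), np.float32(215.75092)) [0.5672 0.0345 0.139 ]
tray [129.16055 206.29816] [0.6153 0.3729 0.028 ]
tray [184.1101  204.63303] [0.6161 0.2344 0.028 ]
tray [186.95505 298.5165 ] [0.3836 0.225  0.028 ]
tray [132.0055  300.18164] [0.3833 0.3584 0.028 ]
```

View pics/c1.png

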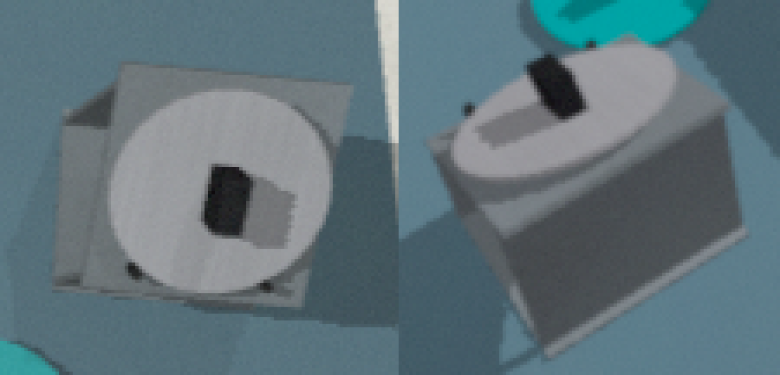

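The crop shows the rest's pins on the side toward the robot, at the bottom of the top view. So the slope rises along roughly world +x, and the lid leans toward the robot. Next I fit models to the masks.

```bash
cat > fit.py <<'E'
from h import *
from scipy.optimize import minimize
S=4
def sil(n,P,cm):
    q=np.array([proj(n,p,cm) for p in P],np.float32)
    h=cv2.convexHull(q).reshape(-1,2); m=np.zeros((420*S,560*S),np.uint8)
    cv2.fillPoly(m,[np.round((h+.5)*S).astype(int)],1); return m
def big(m): return cv2.resize(m.astype(np.uint8),None,fx=S,fy=S,interpolation=0)
def iou(a,b): return (a&b).sum()/max((a|b).sum(),1)
a=np.linspace(0,2*np.pi,48,endpoint=False)
def disc(rad,z): return np.c_[rad*np.cos(a),rad*np.sin(a),0*a+z]
def box(lx,ly,z0,z1): return np.array([[i*lx/2,j*ly/2,k] for i in(-1,1) for j in(-1,1) for k in(z0,z1)])
def fit(cost,x0,d):
    x0=np.array(x0,float); sx=np.vstack([x0]+[x0+np.eye(len(x0))[i]*d[i] for i in range(len(x0))])
    return minimize(cost,x0,method="Nelder-Mead",options=dict(initial_simplex=sx,xatol=2e-4,fatol=1e-5,maxiter=250))
E
python3 - <<'E'
from fit import *
C={n:cal(n) for n in("top","scene")}; I={n:cv2.imread(f"pics/{n}1.png") for n in C}
def pick(n,l,near):
    return min((d["mask"] for d in r.masks_of(n,l)),key=lambda m:np.hypot(*(np.argwhere(m).mean(0)[::-1]-near)))
T={"top":big(pick("top","cleaner",(261,226))),"scene":big(pick("scene","cleaner",(289,230)))}
def cost(x):
    P=box(.18,.17,0,.115)@R.from_euler("z",x[2]).as_matrix().T+[x[0],x[1],0]
    return -sum(iou(sil(n,P,C[n]),T[n]) for n in C)
o=fit(cost,[.54,.045,-.1],[.02,.02,.1]); print("cleaner both",o.x.round(4),o.fun)
# white deck only, top
g=I["top"]; w=((g.min(2)>185)).astype(np.uint8); w[:,:205]=0;w[:,315:]=0;w[:170]=0;w[285:]=0
k=cv2.connectedComponentsWithStats(w)[2]; ys,xs=np.nonzero(w)
rc=cv2.minAreaRect(np.c_[xs,ys].astype(np.float32)); print("deck",rc,atz("top",rc[0],.115,C["top"]).round(4),[atz("top",p,.115,C["top"]).round(3)[:2].tolist() for p in cv2.boxPoints(rc)])
L={"top":big(pick("top","lid",(418,220))),"scene":big(pick("scene","lid",(172,288)))}
B={}
for n,(u,v,rr) in {"top":((420,224,16)),"scene":((172,281,16))}.items():
    m=(I[n].max(2)<60).astype(np.uint8); z=np.zeros_like(m); z[v-rr:v+rr,u-rr:u+rr]=m[v-rr:v+rr,u-rr:u+rr]
    nn,lab,st,_=cv2.connectedComponentsWithStats(z); B[n]=big(lab==1+st[1:,4].argmax()); print("bar px",B[n].sum()/S/S)
D=np.r_[disc(.072,.004),disc(.072,0)]; Bar=box(.04,.018,.018,.034)
def lc(x,full=False):
    M=R.from_euler("ZY",[x[3],-np.deg2rad(26)]).as_matrix(); f=lambda P:P@M.T+x[:3]
    sc=[]
    for n in C:
        b=sil(n,f(box(.04,.018,.004,.034)),C[n]); sc+=[iou(sil(n,f(D),C[n])|b,L[n]|B[n]),.4*iou(b,B[n])]
    return sc if full else -sum(sc)
o=None
for z in(.12,.135):
    o=fit(lc,[.54,-.31,z,-.1],[.02,.02,.01,.1]); print("lid",o.x.round(4),o.fun,np.round(lc(o.x,1),2))
    M=R.from_euler("ZY",[o.x[3],-np.deg2rad(26)]).as_matrix(); print("grip",(o.x[:3]+M[:,2]*.019).round(4),"z",M[:,2].round(3))
s=r.read_state(); print(s["position"],s["tcp_rot"],s["time_s"])
print(R.from_quat(np.array(s["tcp_rot"])[[1,2,3,0]]).as_matrix().round(3))
E
```

```text
cleaner both [ 0.5528  0.0385 -0.1654] -1.7721709376542627
deck ((260.3541564941406, 224.30747985839844), (74.09162902832031, 77.57589721679688), 7.853313446044922) [0.5508 0.0401 0.115 ] [[0.477, 0.137], [0.655, 0.111], [0.627, -0.059], [0.45, -0.029]]
bar px 214.0
bar px 170.0
lid [ 0.5479 -0.3195  0.1249 -0.1125] -2.571327634504693 [0.97 0.33 0.97 0.3 ]
grip [ 0.5396 -0.3186  0.1419] z [-0.436  0.049  0.899]
lid [ 0.548  -0.3192  0.1248 -0.1265] -2.575298064826823 [0.97 0.33 0.97 0.31]
grip [ 0.5397 -0.3182  0.1419] z [-0.435  0.055  0.899]
[0.1951645  0.51419855 0.23130295] [7.28504868e-06 1.80400801e-01 9.83593184e-01 2.76466814e-06] 1.6
[[-0.935  0.355  0.   ]
 [ 0.355  0.935  0.   ]
 [-0.     0.    -1.   ]]
```

Emit:
{"op": "drive_tool", "data": {"targets": [[120,[0.024,-0.032,0],[0,0,-4]],[120,[0.06,-0.08,0],[0,0,-8]],[120,[0.09,-0.12,0],[0,0,-10.7]],[120,[0.12,-0.16,0],[0,0,-10.7]],[120,[0.12,-0.16,0],[0,0,-10.7]]], "grip_force": 40}}

```text
time_s: 2.1
position: [0.3171, 0.3512, 0.2314]
tcp_rot: [0.0, 0.273, 0.962, -0.0]
ft_force: [-0.8, 0.4, 0.2]
opening: 0.0452
gripper_force: 0.0
```

Emit:
{"op": "drive_tool", "data": {"targets": [[120,[0.024,-0.032,0],[0,0,0]],[120,[0.05,-0.07,0],[0,0,0]],[120,[0.08,-0.11,0],[0,0,0]],[120,[0.11,-0.15,0],[0,0,0]],[120,[0.12,-0.16,0],[0,0,0]]]}}

```text
time_s: 2.6
position: [0.4371, 0.1916, 0.2314]
tcp_rot: [0.0, 0.273, 0.962, -0.0]
ft_force: [0.3, 0.2, 0.7]
opening: 0.0453
gripper_force: 0.0
```

Emit:
{"op": "drive_tool", "data": {"targets": [[120,[0.024,-0.032,0],[0,0,0]],[120,[0.05,-0.07,0],[0,0,0]],[120,[0.08,-0.11,0],[0,0,0]],[120,[0.11,-0.145,0],[0,0,0]],[120,[0.116,-0.152,0],[0,0,0]]]}}

```text
time_s: 3.1
position: [0.5533, 0.0398, 0.2311]
tcp_rot: [0.0, 0.273, 0.962, -0.0]
ft_force: [-0.9, 0.4, -1.0]
opening: 0.0456
gripper_force: 0.0
```

Emit:
{"op": "drive_tool", "data": {"targets": [[120,[0,0,0],[0,0,0]],[120,[0,0,0],[0,0,0]]]}}

```text
time_s: 3.3
position: [0.5505, 0.0435, 0.2311]
tcp_rot: [-0.0, 0.271, 0.963, 0.0]
ft_force: [0.0, -0.4, 0.6]
opening: 0.0454
gripper_force: 0.0
```

```bash
python3 - <<'E'
from h import *
s=r.read_state(); print(s["time_s"],s["position"].round(4) if hasattr(s["position"],"round") else s["position"],s["opening"],s["ft_force"])
cm=cal("wrist"); im=r.snapshot("wrist")
for p,z in[((.551,.042),.139)]:
    pass
hsv=cv2.cvtColor(im,cv2.COLOR_BGR2HSV); m=cv2.inRange(hsv,(5,150,100),(20,255,255))
n,lab,st,_=cv2.connectedComponentsWithStats(m); k=1+st[1:,4].argmax(); ys,xs=np.nonzero(lab==k)
P=np.array([atz("wrist",(x,y),.139,cm) for x,y in zip(xs,ys)])[:,:2].astype(np.float32)
l=cv2.fitLine(P,2,0,1e-4,1e-4).ravel(); print("orange",st[k],"line",l,np.degrees(np.arctan2(l[1],l[0])),cv2.minAreaRect(P))
for d in r.masks_of("wrist","brush"):
    ys,xs=np.nonzero(d["mask"]); P=np.array([atz("wrist",(x,y),.139,cm) for x,y in zip(xs,ys)])[:,:2].astype(np.float32); print("brush",d["conf"],cv2.minAreaRect(P))
o=im.copy()
for c,zz,rad in[((.551,.040),.125,.06),((.551,.040),.125,.065)]:
    for t in np.linspace(0,2*np.pi,60):
        u=proj("wrist",(c[0]+rad*np.cos(t),c[1]+rad*np.sin(t),zz),cm); cv2.circle(o,tuple(int(v) for v in np.round(u)),0,(0,0,255),-1)
cv2.imwrite("pics/w1.png",o); cv2.imwrite("pics/w1raw.png",im)
E
```

```text
3.3 [0.5505 0.0435 0.2311] 0.04536149699777366 [ 0.01884674 -0.44789397  0.61297777]
orange [ 265  107   22  142 2971] line [ 0.860499   -0.5094521   0.5273191   0.05993574] -30.627342 ((0.5288587212562561, 0.058913301676511765), (0.015597580932080746, 0.10827099531888962), 59.163490295410156)
brush 0.91 ((0.5549696683883667, 0.04363665729761124), (0.016814565286040306, 0.16883118450641632), 59.291099548339844)
brush 0.81 ((0.6502243280410767, 0.2549709677696228), (0.01906748302280903, 0.11053446680307388), 59.739280700683594)
```

View pics/w1.png

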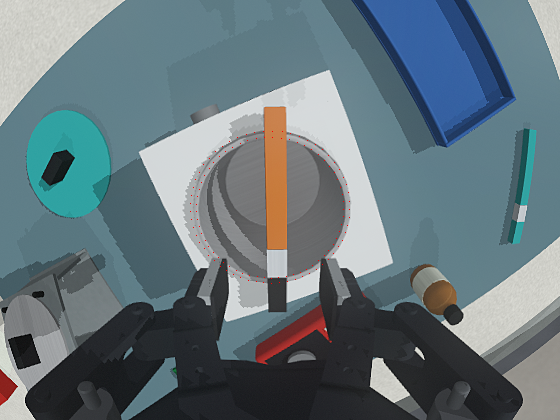

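The wrist view shows the orange brush across the mouth between the open fingers (275,105 to 278,310). The predicted rim circle lies on the real rim. Descending to grasp.

Emit:
{"op": "drive_tool", "data": {"targets": [[120,[0.003,0,-0.04],[0,0,0.8]],[120,[0.003,0,-0.08],[0,0,0.8]],[120,[0.003,0,-0.11],[0,0,0.8]],[120,[0.003,0,-0.118],[0,0,0.8]],[120,[0.003,0,-0.118],[0,0,0.8]]]}}

```text
time_s: 3.9
position: [0.5537, 0.043, 0.1131]
tcp_rot: [-0.001, 0.264, 0.964, -0.0]
ft_force: [-0.3, 0.3, 0.8]
opening: 0.0453
gripper_force: 0.0
```

Emit:
{"op": "drive_tool", "data": {"targets": [[255,[0,0,0],[0,0,0]],[255,[0,0,0],[0,0,0]],[255,[0,0,0],[0,0,0]],[255,[0,0,0],[0,0,0]],[255,[0,0,0],[0,0,0]]], "grip_force": 40}}

```text
time_s: 4.4
position: [0.555, 0.0424, 0.1151]
tcp_rot: [0.001, 0.265, 0.964, 0.0]
ft_force: [-1.8, 1.6, 6.5]
opening: 0.0154
gripper_force: 40.6
```

Emit:
{"op": "drive_tool", "data": {"targets": [[255,[0,0,0.01],[0,0,0]],[255,[0,0,0.04],[0,0,0]],[255,[0,0,0.08],[0,0,0]],[255,[0,0,0.11],[0,0,0]],[255,[0,0,0.11],[0,0,0]]]}}

```text
time_s: 4.9
position: [0.556, 0.0422, 0.2287]
tcp_rot: [0.004, 0.265, 0.964, 0.001]
ft_force: [0.0, 0.0, -0.6]
opening: 0.0152
gripper_force: 39.7
```

Emit:
{"op": "drive_tool", "data": {"targets": [[255,[-0.01,0.04,0],[0,0,7]],[255,[-0.02,0.09,0],[0,0,14]],[255,[-0.03,0.135,0],[0,0,21]],[255,[-0.04,0.18,0],[0,0,28]],[255,[-0.05,0.22,0],[0,0,33.7]]]}}

```text
time_s: 5.4
position: [0.5032, 0.2641, 0.2234]
tcp_rot: [0.0, -0.029, 1.0, 0.0]
ft_force: [0.8, -0.1, -0.9]
opening: 0.0151
gripper_force: 39.7
```

Emit:
{"op": "drive_tool", "data": {"targets": [[255,[-0.005,0.036,-0.02],[0,0,0]],[255,[-0.005,0.036,-0.06],[0,0,0]],[255,[-0.005,0.036,-0.1],[0,0,0]],[255,[-0.005,0.036,-0.14],[0,0,0]],[255,[-0.005,0.036,-0.15],[0,0,0]]]}}

```text
time_s: 5.9
position: [0.4969, 0.2971, 0.0696]
tcp_rot: [-0.003, -0.026, 1.0, -0.001]
ft_force: [-1.3, -0.1, 0.5]
opening: 0.0149
gripper_force: 39.6
```

```bash
python3 - <<'E'
from h import *
s=r.read_state(); print(s["time_s"],s["position"],s["ft_force"])
cm=cal("wrist"); im=r.snapshot("wrist"); cv2.imwrite("pics/w2.png",im)
E
```

```text
5.9 [0.49692794 0.29714132 0.06960426] [-1.25321984 -0.07895993  0.4879129 ]
```

View pics/w2.png

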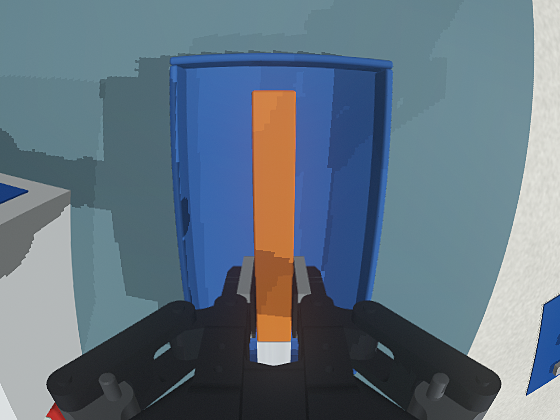

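The wrist view shows the brush held centred and aligned over the tray (tray edges at columns 175 and 390, brush at 253–295).

Emit:
{"op": "drive_tool", "data": {"targets": [[255,[0,0,-0.02],[0,0,0]],[255,[0,0,-0.04],[0,0,0]],[255,[0,0,-0.055],[0,0,0]],[255,[0,0,-0.062],[0,0,0]],[255,[0,0,-0.065],[0,0,0]]], "grip_force": 20}}

```text
time_s: 6.45
position: [0.4995, 0.2983, 0.0086]
tcp_rot: [0.0, -0.026, 1.0, 0.0]
ft_force: [0.8, 0.3, -0.6]
opening: 0.0148
gripper_force: 39.6
```

Emit:
{"op": "drive_tool", "data": {"targets": [[200,[0,0,0],[0,0,0]],[180,[0,0,0],[0,0,0]],[150,[0,0,0.0],[0,0,0]],[150,[0,0,0],[0,0,0]],[150,[0,0,0],[0,0,0]]]}}

```text
time_s: 6.95
position: [0.4993, 0.2983, 0.0086]
tcp_rot: [0.0, -0.026, 1.0, 0.0]
ft_force: [-0.4, -0.3, -0.1]
opening: 0.0353
gripper_force: 0.0
```

Emit:
{"op": "drive_tool", "data": {"targets": [[150,[0,0,0.02],[0,0,0]],[150,[0,0,0.06],[0,0,0]],[150,[0,0,0.1],[0,0,0]],[150,[0,0,0.15],[0,0,0]],[150,[0,0,0.2],[0,0,0]]]}}

```text
time_s: 7.45
position: [0.4987, 0.298, 0.2102]
tcp_rot: [-0.0, -0.026, 1.0, -0.0]
ft_force: [-0.2, 0.8, 0.0]
opening: 0.0351
gripper_force: 0.0
```

```bash
python3 - <<'E'
from h import *
s=r.read_state(); print(s["time_s"],s["position"],s["ft_force"])
cm=cal("wrist"); im=r.snapshot("wrist"); cv2.imwrite("pics/w3.png",im)
for d in r.masks_of("wrist","brush"):
    ys,xs=np.nonzero(d["mask"]); P=np.array([atz("wrist",(x,y),.019,cm) for x,y in zip(xs,ys)])[:,:2].astype(np.float32); print("brush",d["conf"],cv2.minAreaRect(P))
E
```

```text
7.45 [0.49874103 0.29797169 0.21020388] [-0.1689967   0.75852472  0.01948942]
brush 0.61 ((0.4988406300544739, 0.2996615767478943), (0.16938120126724243, 0.018153784796595573), 2.675541400909424)
brush 0.56 ((0.7209234237670898, 0.35506221652030945), (0.02030278742313385, 0.056450072675943375), 59.62242889404297)
```

View pics/w3.png

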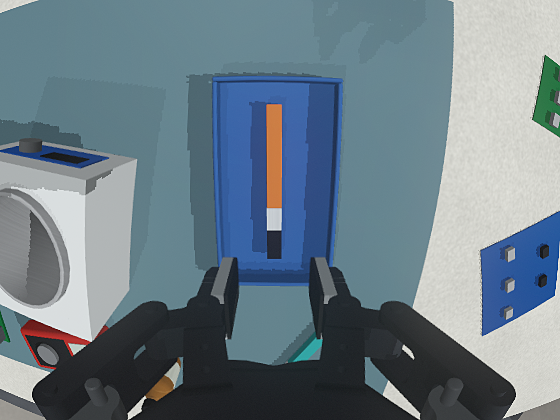

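The brush lies in the middle of the tray (267–282, 103–258). Next, the lid. I work out the turn needed to line up with its axis.

```bash
python3 - <<'E'
from h import *
s=r.read_state(); Rc=R.from_quat(np.array(s["tcp_rot"])[[1,2,3,0]])
M=R.from_euler("ZY",[-.12,-np.deg2rad(26)]).as_matrix()
y=M[:,1]; z=-M[:,2]; T=np.c_[np.cross(y,z),y,z]; 
print(np.degrees((R.from_matrix(T)*Rc.inv()).as_rotvec()).round(2), (np.array([.548,-.3193,.1248])+M[:,2]*.127-s["position"]).round(4))
E
```

```text
[ -1.11 -25.42  -9.79] [-0.0089 -0.6121  0.0236]
```

Emit:
{"op": "drive_tool", "data": {"targets": [[110,[0,-0.03,0.01],[0,0,0]],[110,[0,-0.08,0.02],[0,0,0]],[110,[0,-0.13,0.024],[0,0,0]],[110,[0,-0.18,0.024],[0,0,0]],[110,[0,-0.22,0.024],[0,0,0]]]}}

```text
time_s: 8.05
position: [0.4987, 0.076, 0.2322]
tcp_rot: [0.0, -0.026, 1.0, -0.0]
ft_force: [1.3, -0.2, -0.0]
opening: 0.0486
gripper_force: 0.0
```

Emit:
{"op": "drive_tool", "data": {"targets": [[110,[0,-0.04,0],[-0.22,-5.1,-1.96]],[110,[0,-0.09,0],[-0.44,-10.2,-3.9]],[110,[0,-0.13,0],[-0.67,-15.3,-5.9]],[110,[0,-0.17,0],[-0.9,-20.3,-7.8]],[110,[0,-0.21,0],[-1.11,-25.4,-9.8]]]}}

```text
time_s: 8.55
position: [0.4988, -0.1336, 0.2325]
tcp_rot: [0.221, 0.06, 0.973, -0.016]
ft_force: [2.1, 0.1, -0.4]
opening: 0.0488
gripper_force: 0.0
```

Emit:
{"op": "drive_tool", "data": {"targets": [[110,[-0.003,-0.04,0],[0,0,0]],[110,[-0.005,-0.08,0],[0,0,0]],[110,[-0.007,-0.12,0],[0,0,0]],[110,[-0.009,-0.16,0],[0,0,0]],[110,[-0.009,-0.182,0],[0,0,0]]]}}

```text
time_s: 9.05
position: [0.4896, -0.3166, 0.232]
tcp_rot: [0.219, 0.06, 0.974, -0.016]
ft_force: [0.2, 0.8, 0.2]
opening: 0.0488
gripper_force: 0.0
```

Emit:
{"op": "drive_tool", "data": {"targets": [[110,[0,0,0],[0,0,0]],[110,[0,0,0],[0,0,0]]]}}

```text
time_s: 9.25
position: [0.4898, -0.3136, 0.2317]
tcp_rot: [0.219, 0.06, 0.974, -0.015]
ft_force: [-1.0, 0.2, -0.3]
opening: 0.0485
gripper_force: 0.0
```

```bash
python3 - <<'E'
from fit import *
s=r.read_state(); print(s["time_s"],s["position"],s["ft_force"],s["joints"])
cm=cal("wrist"); im=r.snapshot("wrist"); o=im.copy()
best=None
for d in r.masks_of("wrist","lid"):
    ys,xs=np.nonzero(d["mask"]); col=im[d["mask"]].mean(0); print(d["conf"],xs.mean(),ys.mean(),len(xs),col.round())
    if np.ptp(col)<30 and (best is None or len(xs)>best.sum()): best=d["mask"]
x=[.548,-.3193,.1248,-.12]
def pts(x,P): return P@R.from_euler("ZY",[x[3],-np.deg2rad(26)]).as_matrix().T+np.array(x[:3])
for P in (disc(.072,.004),box(.04,.018,.004,.034)):
    for p in pts(x,P): cv2.circle(o,tuple(int(v) for v in np.round(proj("wrist",p,cm))),2,(0,0,255),-1)
cv2.imwrite("pics/w4.png",o)
E
```

```text
9.25 [ 0.48980537 -0.3136185   0.23172291] [-0.95715947  0.2127542  -0.25004772] [-0.76664704  0.25681292  1.85087049  0.40079526  0.71052829 -2.47841039]
0.91 403.147910496874 24.154656136887134 6078 [159. 159.  50.]
0.79 276.6243072623006 208.42426870994169 20751 [163. 161. 158.]
```

View pics/w4.png

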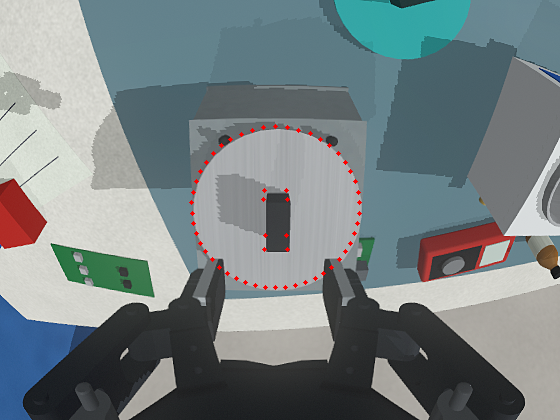

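The wrist view shows the lid model lying on the steel lid, with the grip bar at about (278,222), centred between the fingers to about 1.5 mm. Descending along the lid's axis.

Emit:
{"op": "drive_tool", "data": {"targets": [[110,[0.013,0,-0.024],[0,0,0]],[110,[0.026,-0.001,-0.048],[0,0,0]],[110,[0.039,-0.002,-0.072],[0,0,0]],[110,[0.049,-0.003,-0.09],[0,0,0]],[110,[0.055,-0.004,-0.1],[0,0,0]]]}}

```text
time_s: 9.85
position: [0.5455, -0.3163, 0.1308]
tcp_rot: [0.219, 0.058, 0.974, -0.015]
ft_force: [0.2, -1.2, 0.0]
opening: 0.0484
gripper_force: 0.0
```

Emit:
{"op": "drive_tool", "data": {"targets": [[130,[0,0,0],[0,0,0]],[160,[0,0,0],[0,0,0]],[255,[0,0,0],[0,0,0]],[255,[0,0,0],[0,0,0]],[255,[0,0,0],[0,0,0]]], "grip_force": 60}}

```text
time_s: 10.35
position: [0.5452, -0.318, 0.1336]
tcp_rot: [0.22, 0.059, 0.974, -0.016]
ft_force: [-4.8, 1.7, 7.2]
opening: 0.0172
gripper_force: 60.0
```

Emit:
{"op": "drive_tool", "data": {"targets": [[255,[0,0,0],[0,0,0]],[255,[0,0,0],[0,0,0]]]}}

```text
time_s: 10.55
position: [0.5452, -0.318, 0.1336]
tcp_rot: [0.22, 0.059, 0.974, -0.016]
ft_force: [-4.2, 1.4, 7.3]
opening: 0.0169
gripper_force: 60.0
```

Emit:
{"op": "drive_tool", "data": {"targets": [[255,[-0.002,0,0.005],[0,0,0]],[255,[-0.007,0.001,0.015],[0,0,0]],[255,[-0.015,0.002,0.03],[0,0,0]],[255,[-0.03,0.003,0.06],[0,0,0]],[255,[-0.045,0.004,0.1],[0,0,0]]]}}

```text
time_s: 11.05
position: [0.4986, -0.3131, 0.2324]
tcp_rot: [0.218, 0.059, 0.974, -0.015]
ft_force: [0.2, -0.2, -1.9]
opening: 0.0168
gripper_force: 58.7
```

Emit:
{"op": "drive_tool", "data": {"targets": [[255,[0,0.02,0.02],[0.6,5.2,0]],[255,[0,0.04,0.04],[1.2,10.3,0]],[255,[0,0.07,0.05],[1.9,15.5,0]],[255,[0,0.1,0.05],[2.5,20.6,0]],[255,[0,0.13,0.05],[3.1,25.8,0]]]}}

```text
time_s: 11.55
position: [0.4996, -0.183, 0.2839]
tcp_rot: [-0.006, 0.061, 0.998, -0.003]
ft_force: [0.6, -0.6, -0.9]
opening: 0.0169
gripper_force: 58.7
```

Emit:
{"op": "drive_tool", "data": {"targets": [[255,[0,0,0],[0,0,0]],[255,[0,0,0],[0,0,0]]]}}

```text
time_s: 11.75
position: [0.5001, -0.1835, 0.2827]
tcp_rot: [-0.005, 0.06, 0.998, -0.002]
ft_force: [-0.2, -0.1, -1.2]
opening: 0.0173
gripper_force: 58.8
```

```bash
python3 - <<'E'
from fit import *
s=r.read_state(); p=np.array(s["position"]); Q=R.from_quat(np.array(s["tcp_rot"])[[1,2,3,0]]).as_matrix()
print(s["time_s"],p,s["opening"]); print(Q.round(3))
cm=cal("wrist"); im=r.snapshot("wrist"); o=im.copy()
# held lid relative to tool: fit offset along tool x (slide), height, tilts from mask
ms=[d["mask"] for d in r.masks_of("wrist","lid") if np.ptp(im[d["mask"]].mean(0))<30]
print([m.sum() for m in ms])
L=np.c_[-Q[:,0],Q[:,1],-Q[:,2]] # lid axes in world if aligned
def lp(P,dx=0,dy=0,h=.006): return P@L.T+p+L@np.array([dx,dy,-h])
for q in lp(disc(.072,.004)): cv2.circle(o,tuple(int(v) for v in np.round(proj("wrist",q,cm))),1,(0,0,255),-1)
cv2.imwrite("pics/w5.png",o)
cs=cal("scene"); si=r.snapshot("scene"); cv2.imwrite("pics/s5.png",si); ti=r.snapshot("top"); cv2.imwrite("pics/t5.png",ti)
both=np.hstack([cv2.resize(o,(400,300)),cv2.resize(si,(400,300))]); cv2.imwrite("pics/b5.png",both)
E
```

```text
11.75 [ 0.50010991 -0.18354852  0.28273111] 0.017268428017064512
[[-0.993  0.119 -0.01 ]
 [ 0.119  0.993 -0.004]
 [ 0.009 -0.005 -1.   ]]
[np.int64(41247)]
```

View pics/b5.png

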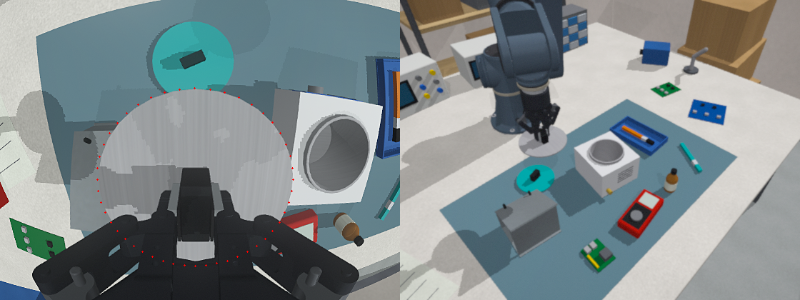

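The picture shows the lid held by its bar, close to the tool's axis, with the mouth empty. The brush lies in the tray. I now fit the held lid and the mouth.

```bash
cat > rim.py <<'E'
from fit import *
from scipy.optimize import least_squares
def rimfit(n,g,cm,x0=(.5515,.0400)):
    g=cv2.GaussianBlur(cv2.cvtColor(g,cv2.COLOR_BGR2GRAY).astype(np.float32),(0,0),.7)
    def samp(x,rad):
        q=np.array([proj(n,(x[0]+rad*np.cos(t),x[1]+rad*np.sin(t),.125),cm) for t in a],np.float32)
        return cv2.remap(g,q[:,:1],q[:,1:],cv2.INTER_LINEAR).ravel()
    f=lambda x:-np.mean(np.clip(samp(x,.063)-samp(x,.057),-60,60))
    best=min(((f((x0[0]+i*.001,x0[1]+j*.001)),i,j) for i in range(-10,11) for j in range(-10,11)))
    return (x0[0]+best[1]*.001,x0[1]+best[2]*.001),best[0]
E
python3 - <<'E'
from rim import *
s=r.read_state(); p=np.array(s["position"]); Q=R.from_quat(np.array(s["tcp_rot"])[[1,2,3,0]]).as_matrix()
cw=cal("wrist"); im=r.snapshot("wrist")
print("rim top",rimfit("top",cv2.imread("pics/t5.png"),cal("top"))); print("rim wrist",rimfit("wrist",im,cw)); print("rim scene",rimfit("scene",cv2.imread("pics/s5.png"),cal("scene")))
m=[d["mask"] for d in r.masks_of("wrist","lid") if np.ptp(im[d["mask"]].mean(0))<30][0].astype(np.uint8)
c=max(cv2.findContours(m,0,1)[0],key=cv2.contourArea).reshape(-1,2).astype(float)
# keep boundary points in upper part
c=c[c[:,1]<265]
L=np.c_[-Q[:,0],Q[:,1],-Q[:,2]]
def res(x,tilt=True):
    M=L@R.from_rotvec([x[3],x[4],0]).as_matrix(); o=p+L@np.array(x[:3]); n=M[:,2]; top=o+n*.004
    out=[]
    for uv in c:
        e,d=ray("wrist",uv,cw); q=e+d*((top-e)@n)/(d@n); out.append(np.linalg.norm(q-top)-.0715)
    return np.array(out)
f=least_squares(res,[0,0,-.006,0,0],loss="soft_l1",f_scale=.001); print("full",f.x.round(4),np.std(f.fun),len(c))
f=least_squares(lambda x:res([x[0],x[1],x[2],0,0]),[0,0,-.006],loss="soft_l1",f_scale=.001); print("notilt",f.x.round(4),np.std(f.fun))
print("lid centre world-tcp (notilt)",(L@f.x).round(4))
# bottom bar level check: scene+top silhouettes
E
```

```text
rim top ((0.5525, 0.042), np.float32(-49.77718))
rim wrist ((0.5525, 0.042), np.float32(-57.53413))
rim scene ((0.5535, 0.04), np.float32(-43.315434))
full [ 0.0005  0.0004 -0.0066  0.0066 -0.0259] 0.018046388668854444 454
notilt [ 0.0004  0.0005 -0.0071] 0.018054533795367145
lid centre world-tcp (notilt) [ 0.0004  0.0004 -0.0071]
```

Emit:
{"op": "drive_tool", "data": {"targets": [[255,[0.01,0.03,0],[0,0,0]],[255,[0.02,0.08,0],[0,0,0]],[255,[0.03,0.125,0],[0,0,0]],[255,[0.04,0.17,0],[0,0,0]],[255,[0.05,0.21,0],[0,0,0]]]}}

```text
time_s: 12.55
position: [0.5503, 0.0279, 0.2825]
tcp_rot: [-0.005, 0.06, 0.998, -0.002]
ft_force: [1.1, -0.6, -1.8]
opening: 0.0172
gripper_force: 59.0
```

Emit:
{"op": "drive_tool", "data": {"targets": [[255,[0.002,0.0145,-0.02],[0,0,0]],[255,[0.002,0.0145,-0.05],[0,0,0]],[255,[0.002,0.0145,-0.08],[0,0,0]],[255,[0.002,0.0145,-0.1],[0,0,0]],[255,[0.002,0.0145,-0.11],[0,0,0]]]}}

```text
time_s: 13.05
position: [0.5514, 0.0403, 0.1705]
tcp_rot: [-0.006, 0.06, 0.998, -0.002]
ft_force: [0.2, 0.5, -0.8]
opening: 0.0171
gripper_force: 59.1
```

Emit:
{"op": "drive_tool", "data": {"targets": [[255,[0,0,-0.01],[0,0,0]],[255,[0,0,-0.01],[0,0,0]],[255,[0,0,-0.01],[0,0,0]]]}}

```text
time_s: 13.35
position: [0.5526, 0.0406, 0.163]
tcp_rot: [-0.005, 0.06, 0.998, -0.002]
ft_force: [-0.7, -0.6, -1.3]
opening: 0.017
gripper_force: 59.1
```

```bash
python3 - <<'E'
from fit import *
s=r.read_state(); p=np.array(s["position"]); Q=R.from_quat(np.array(s["tcp_rot"])[[1,2,3,0]]).as_matrix()
print(s["time_s"],p.round(4),Q[:,2].round(3),s["ft_force"],s["wrist_torque"])
si=r.snapshot("scene"); cs=cal("scene"); cv2.imwrite("pics/s6.png",si)
# lid ellipse centre in scene vs. predicted mouth
o=si.copy()
o=cv2.resize(o[160:300,220:360],None,fx=4,fy=4,interpolation=cv2.INTER_CUBIC)
def dr(c,rad,z,col):
    for t in a:
        u=(proj("scene",(c[0]+rad*np.cos(t),c[1]+rad*np.sin(t),z),cs)-[220,160]+.5)*4; cv2.circle(o,tuple(int(v) for v in u),1,col,-1)
dr((.5525,.0415),.065,.125,(0,0,255)); dr((p[0],p[1]),.072,p[2]-.007+.004,(0,255,0))
cv2.imwrite("pics/s6c.png",o)
E
```

```text
13.35 [0.5526 0.0406 0.163 ] [-0.01  -0.003 -1.   ] [-0.72051636 -0.5588698  -1.31140224] [ 0.00113947  0.00287014 -0.07080203]
```

View pics/s6c.png

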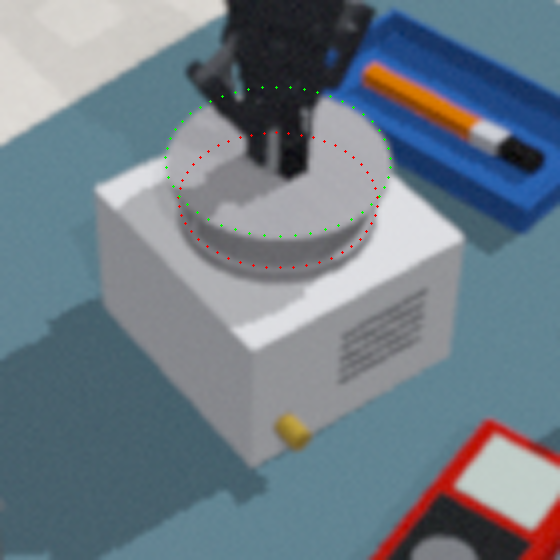

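The crop shows the lid over the mouth, concentric with it and level (lid ellipse centred at column 278, rim at 279). Lowering gently.

Emit:
{"op": "drive_tool", "data": {"targets": [[255,[0,0.001,-0.008],[0,0,0]],[255,[0,0.001,-0.016],[0,0,0]],[255,[0,0.001,-0.021],[0,0,0]],[255,[0,0.001,-0.024],[0,0,0]],[255,[0,0.001,-0.026],[0,0,0]]]}}

```text
time_s: 13.9
position: [0.5521, 0.0417, 0.1359]
tcp_rot: [-0.006, 0.06, 0.998, -0.002]
ft_force: [-0.8, 0.1, -2.1]
opening: 0.0173
gripper_force: 59.1
```

Emit:
{"op": "drive_tool", "data": {"targets": [[255,[0,0,-0.001],[0,0,0]],[255,[0,0,-0.002],[0,0,0]],[255,[0,0,-0.003],[0,0,0]],[255,[0,0,-0.0035],[0,0,0]],[255,[0,0,-0.004],[0,0,0]]]}}

```text
time_s: 14.4
position: [0.5522, 0.0417, 0.1324]
tcp_rot: [-0.005, 0.06, 0.998, -0.002]
ft_force: [-1.0, -1.0, 1.4]
opening: 0.0171
gripper_force: 59.5
```

Emit:
{"op": "drive_tool", "data": {"targets": [[255,[0,0,-0.0005],[0,0,0]],[255,[0,0,-0.001],[0,0,0]],[255,[0,0,-0.0015],[0,0,0]],[255,[0,0,-0.0015],[0,0,0]]]}}

```text
time_s: 14.8
position: [0.5523, 0.0417, 0.1322]
tcp_rot: [-0.005, 0.06, 0.998, -0.002]
ft_force: [-6.6, -0.9, 15.3]
opening: 0.0169
gripper_force: 61.5
```

Emit:
{"op": "drive_tool", "data": {"targets": [[255,[0,0,0.001],[0,0,0]],[255,[0,0,0.001],[0,0,0]],[170,[0,0,0.001],[0,0,0]],[140,[0,0,0.001],[0,0,0]],[110,[0,0,0.001],[0,0,0]]], "grip_force": 20}}

```text
time_s: 15.3
position: [0.5521, 0.0417, 0.1316]
tcp_rot: [-0.005, 0.06, 0.998, -0.002]
ft_force: [0.1, -0.8, 0.5]
opening: 0.048
gripper_force: 0.0
```

Emit:
{"op": "drive_tool", "data": {"targets": [[110,[0,0,0.001],[0,0,0]],[110,[0,0,0.01],[0,0,0]],[110,[0,0,0.04],[0,0,0]],[110,[0,0,0.09],[0,0,0]],[110,[-0.02,0,0.13],[0,0,0]]]}}

```text
time_s: 15.8
position: [0.5332, 0.0416, 0.2647]
tcp_rot: [-0.004, 0.06, 0.998, -0.002]
ft_force: [1.0, 0.2, 0.8]
opening: 0.0484
gripper_force: 0.0
```

Emit:
{"op": "drive_tool", "data": {"targets": [[110,[-0.03,0,0.02],[0,0,0]],[110,[-0.07,0,0.03],[0,0,0]],[110,[-0.11,0,0.03],[0,0,0]],[110,[-0.15,0,0.03],[0,0,0]],[110,[-0.15,0,0.03],[0,0,0]]]}}

```text
time_s: 16.3
position: [0.3787, 0.0418, 0.2925]
tcp_rot: [-0.005, 0.06, 0.998, -0.002]
ft_force: [0.4, 0.5, -0.1]
opening: 0.0482
gripper_force: 0.0
```

```bash
python3 - <<'E'
from fit import *
s=r.read_state(); print(s["time_s"],s["position"],s["ft_force"])
o=[]
for n,(x0,y0),m in(("scene",(220,160),(289,215)),("top",(190,155),(262,225))):
    im=r.snapshot(n); cm=cal(n); w=im[y0:y0+140,x0:x0+140]; w=cv2.resize(w,(400,400),interpolation=cv2.INTER_CUBIC); k=400/140
    for t in a[::2]:
        u=(proj(n,(.5525+.072*np.cos(t),.0415+.072*np.sin(t),.129),cm)-[x0,y0]+.5)*k; cv2.circle(w,tuple(int(v) for v in u),1,(0,0,255),-1)
    o.append(w)
cv2.imwrite("pics/f1.png",np.hstack(o))
E
```

```text
16.3 [0.3787305  0.04184031 0.29249615] [ 0.42145074  0.54582837 -0.07349337]
```

View pics/f1.png

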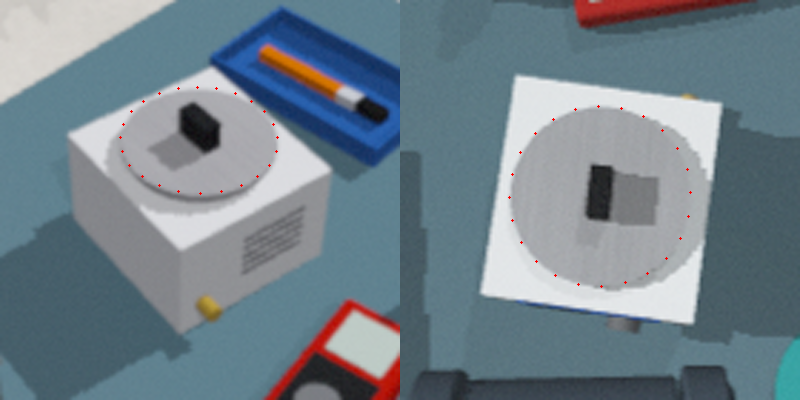

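The final view shows the lid's outline matching the predicted seated circle in both cameras, level. The brush lies inside the tray, and the arm is clear.

```bash
python3 -c "
from bench import r
print(r.job_done())"
```

```text
the job is handed in; nothing more can be done
None
```

The orange brush is lying in the blue tray and the steel lid is seated level in the tank mouth; I handed the job in at about 16 s, and no judging result came back.

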